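Rebuild the drip stand and hang the dipping basket up to drain

ROBOT

A 7-joint arm with a two-finger parallel gripper is mounted at the origin on the work surface; the furniture and walls round the work are solid. World frame = base frame: x ahead of the robot, y to its left, z up, the work surface at z = 0. Lengths are in m, angles in rad, forces in N, time in s.
With the tool pointing down it reaches from about 0.4 to 0.9 m from the base axis. Payload 5.6 kg.
Tool frame: the origin (TCP) lies between the finger pads; the fingertips stand 25 mm ahead of it and the grasp point (between the pads) lies 6 mm ahead of it; z points along the fingers, y is the line along which they close (so a half turn about z gives the same grasp; the last joint's range is limited). The gripper opens to 92 mm and grips with 3 to 60 N. Pads are 20 mm wide; open, the fingers measure 128 mm over their backs; the gripper's body (75 mm by 189 mm) begins 69 mm behind the grasp point.
Start: joints at [1.226, 0.468, -0.012, 1.603, 0.006, 1.071, -0.056], TCP at [0.193, -0.621, 0.24] pointing down, gripper open.
Joint ranges: [-2.53, 2.53], [-0.31, 2.02], [-1.57, 1.55], [0.28, 2.44], [-1.29, 4.43], [0.15, 1.84], [-2.92, 2.92]. Speed limits (rad/s): [2.57, 2.57, 3.14, 3.14, 3.14, 3.14, 3.14].

INTERFACE

Orientations are given as a unit quaternion [w, x, y, z].
In Python, from workcell import bot gives the robot as it stands. Calls block until the motion is done:
- bot.reach(position, orientation): joint-space move of the TCP to a pose.
- bot.servo_line(position, max_speed=0.15, attitude=None): straight line of the TCP; attitude=None keeps the orientation; max_speed is the mean speed in m/s.
- bot.movej(angles): joint-space move.
- bot.set_gripper(opening, strength=None): opening from 0.0 (shut) to 1.0 (fully open); strength is the grip in N (None keeps the last); returns when the fingers have stopped.
- bot.hold(seconds).
- bot.solve_ik(position, orientation): joint angles nearest the present ones, or None.
- bot.sense(): the state.
- bot.snapshot(name): name is "scene" or "top" or "wrist"; returns (picture, depth): 400x640x3 uint8, blue, green, red; 400x640 float32, m along the optical axis (not along the pixel's ray), 0 where there is no reading.
- bot.camera_model(name): a dict with "fovy" (degrees; the focal length in pixels is half the picture's height over the tangent of half this angle, whatever the lens; pixels are square), "cx", "cy" (the principal point, pixels), "R" (3x3) and "t" (3): a world point X has camera coordinates R X + t. Camera axes: x right, y down, z forward; pixel columns grow to the right and rows downward; lengths in m; the calibration is good to about 2 mm. A picture is of the moment at which its call begins: read the wrist's pose just before it. camera_model takes no time and is no camera call; for the wrist camera it gives the pose at the moment of the call.
A pose or a line that the arm cannot do raises bot.IKError and nothing moves.
- bot.hand_in(): hands the job in; it is judged then, once.
Trained networks look in the newest picture that a camera, given by its name, has taken for a name from the list of things; names that differ only in an ending like _2 or _b are one class to them, and where a whole thing is asked for, a point or a joint stands for the part that bears it (a point fixed in the world has none). Each returns a list of dicts, best first, with "score" (0 to 1); they miss things now and then, are a little off and sometimes report something else, mostly with a low value. They report only what shows in the picture. A call takes as long as a camera call.
- bot.search_frame(camera, thing): "rect" ([left, top, width, height] in pixels, round what is visible of it).
- bot.place_of(camera, thing): "at" ([row, column] in pixels: a listed point, or the origin of a listed thing).
The state is a dict: "clock": time; "qpos": joint angles; "dq": joint speeds; "effort": joint torques, N m; "tool_pos": TCP position; "eef_rot": TCP orientation; "force": force on the tool from outside, world axes, zero at the start; "wrist_torque": the same for the moment, N m; "finger_gap": opening from 0.0 (shut) to 1.0 (fully open); "grip_force": force on a finger pad.
Only numpy, scipy, OpenCV 4.12 (cv2) and the standard library are available. Lean on these libraries where they do the work, as an engineer would, in place of code of your own. Each camera call takes 0.05 s, during which the arm holds its last target. There are 200 camera calls.

TASK

Hang the dipping basket up to drain. First slide the hook bracket over the square post of the drip stand, fully down onto the post's collar and with its hook out over the drip tray; then hang the basket by its handle in the hook, so that it hangs freely and at rest above the tray. Leave the roll of masking tape, the glaze jar and the plaque cutter where they are.

Things in the scene. Friction and masses are not known exactly. Their poses are not given: they have to be found in the camera images.
- drip_stand: Fixed stand: grey base plate 195x150x10 mm, steel drip tray 125x130 mm on it (rim 30 mm, floor 14 mm above the table), upright square post 16x16 mm, 216 mm tall, its top 14 mm tapering to 8x8. Round dark collar, 33 mm across, on the post. Origin: post axis at table height; x, y along the post's sides; the tray lies to -x, its middle 87 mm out; base from x -155 to +40, y +-75 mm.
- post_top (a point): Top of the drip stand's post, on its axis, 216 mm above the table.
- collar_top (a point): On the post's axis at the top face of its collar, 155 mm above the table: the bracket's lower end rests here.
- hook_bracket: Loose, 0.2 kg, stands upright: square aluminium sleeve 27x27 mm, 55 mm tall, square through bore 19 mm (1.5 mm play a side on the post); from its -x face a hook of 7 mm round bar in the plane y=0, leaving at height 30 mm, dipping to a bend 68 mm and rising to a tip 92 mm from the axis. Origin: sleeve axis, lower end. Fits four ways; hook is over the tray when its axes match the stand's.
- sleeve_grip (a point): On the sleeve's axis, 40 mm above its lower end; the free side faces +-y, 27 mm apart, can be gripped from above here.
- hook_bend (a point): Top of the bar at the lowest place of the hook's bend, in the bracket's frame (-68, 0, 19) mm: the basket's handle belongs here.
- hook_tip (a point): Topmost point of the hook's tip, in the bracket's frame (-92, 0, 47.5) mm.
- dipping_basket: Loose, 0.16 kg, upright: perforated steel cup, rim 76 mm across, bottom 66 mm, 58 mm tall, with a rigid arched handle of 6 mm round bar standing over it in the plane x=0. Its legs are upright at y +-26 mm (58 mm over the outsides) from 80 to 108 mm above the bottom, then a half-round arch to 137 mm. Origin: centre of the underside.
- handle_grip (a point): Midway between the handle's legs, 100 mm above the basket's underside; the legs can be gripped on their outsides here, closing along the basket's y, which leaves the opening free along x.
- handle_top (a point): Underside of the middle of the handle's arch, 131 mm above the basket's underside.
- masking_tape: Roll of cream masking tape lying flat, 100 mm across, 25 mm tall; bystander. Origin at the centre of its underside.
- glaze_jar: Glass jar with a red lid, 62 mm across, 86 mm tall; bystander. Origin at the centre of its underside.
- plaque_cutter: Scalloped metal cutter with a wooden bar on top, 129 mm across, 65 mm tall; bystander. Origin at the centre of its underside.

How it is judged:
By the outcome, as a careful person would: the job done as asked, in the order asked, and still so for the second after the job is handed in, with the robot touching nothing.
It also fails if it takes over 72 s, if anything falls off the work surface, if the arm or the gripper's body presses on something with over 40 N, if the wrist force passes 120 N, or if a joint passes its speed limit or range.

## Working session

There is one attempt and no reset: what is moved stays moved. The work goes in short steps, each a Python script; the robot and the scene stay as the last script left them, time stands still between calls to the robot, and variables do not carry over. Pictures are saved under pics/ and viewed, at most 10 in all, crops included, and the job is handed in when it is done.

```bash
ls; mkdir -p pics; cat > h.py <<'E'
from workcell import bot
import numpy as np, cv2
def px2ray(m,rc):
    f=200/np.tan(np.radians(m["fovy"])/2)
    R=np.array(m["R"]);t=np.array(m["t"])
    d=R.T@np.array([(rc[1]-m["cx"])/f,(rc[0]-m["cy"])/f,1.0])
    return -R.T@t,d
def at_depth(m,rc,z):
    o,d=px2ray(m,rc); return o+d*z
def at_height(m,rc,h):
    o,d=px2ray(m,rc); return o+d*(h-o[2])/d[2]
def proj(m,X):
    f=200/np.tan(np.radians(m["fovy"])/2)
    c=np.array(m["R"])@np.array(X)+np.array(m["t"]); return [m["cy"]+f*c[1]/c[2],m["cx"]+f*c[0]/c[2]]
def tri(rays):
    A=np.zeros((3,3));b=np.zeros(3)
    for o,d in rays:
        d=d/np.linalg.norm(d);P=np.eye(3)-np.outer(d,d);A+=P;b+=P@o
    X=np.linalg.solve(A,b); return X
E
python3 - <<'E'
from h import *
np.set_printoptions(precision=4,suppress=True)
ims=[]
for c in ["scene","top"]:
    p,d=bot.snapshot(c); cv2.imwrite(f"pics/{c}0.png",p); np.save(f"{c}0.npy",d)
    m=bot.camera_model(c); print(c,m["fovy"],m["cx"],m["cy"],-np.array(m["R"]).T@m["t"])
    for th in ["drip_stand","post_top","collar_top","hook_bracket","sleeve_grip","hook_bend","hook_tip","dipping_basket","handle_grip","handle_top","masking_tape","glaze_jar","plaque_cutter"]:
        r=bot.place_of(c,th)[:2]
        print(th,[(np.round(x["at"],1),round(x["score"],2)) for x in r])
print(bot.sense())
E
```

```text
pics
workcell.py
scene 45.68112362799454 321.12482012024896 193.97749679795433 [0.0503 0.9636 0.8687]
drip_stand [(array([221.1, 298.6]), 0.88)]
post_top [(array([159.4, 298.9]), 0.98), (array([283.6, 325.2]), 0.63)]
collar_top [(array([176.7, 295.1]), 0.8)]
hook_bracket [(array([305.4, 285.7]), 0.63)]
sleeve_grip [(array([290.3, 286.2]), 0.9)]
hook_bend [(array([293.6, 313.7]), 0.57)]
hook_tip [(array([285.1, 324. ]), 0.9)]
dipping_basket [(array([180.8, 400.2]), 0.96)]
handle_grip [(array([151.2, 400.4]), 0.58)]
handle_top [(array([143.1, 402.6]), 0.77), (array([179. , 400.2]), 0.43)]
masking_tape [(array([253. , 230.1]), 0.89)]
glaze_jar [(array([167.5, 319.5]), 0.72)]
plaque_cutter [(array([299.2, 209.9]), 0.95)]
top 42.98248628237933 308.0614018834813 193.95049845574164 [0.2568 0.0408 1.7504]
drip_stand [(array([189.5, 306.1]), 0.91)]
post_top [(array([172.5, 307. ]), 0.82)]
collar_top [(array([174.6, 305. ]), 0.87)]
hook_bracket [(array([224.2, 225.9]), 0.53)]
sleeve_grip [(array([223.7, 220.5]), 0.69)]
hook_bend [(array([239.2, 237.2]), 0.68)]
hook_tip [(array([221.3, 223.3]),
[... 154 characters left out ...]
0.71)]
handle_top [(array([227.6, 422.6]), 0.88)]
masking_tape [(array([159.4, 247.8]), 0.6)]
glaze_jar [(array([162.8, 389.4]), 0.6)]
plaque_cutter [(array([178.3, 203.7]), 0.86)]
{'clock': 1.4, 'qpos': array([ 1.226 ,  0.4675, -0.0116,  1.6027,  0.006 ,  1.0714, -0.0563]), 'dq': array([-0.0026, -0.0007, -0.0012, -0.0003,  0.0003,  0.0009, -0.001 ]), 'effort': array([ -0.0004, -52.0408,  -0.0127, -24.405 ,  -0.0567,   0.0114,
         0.    ]), 'tool_pos': array([ 0.1932, -0.6206,  0.2396]), 'eef_rot': array([ 0.    ,  0.9886,  0.1503, -0.    ]), 'force': array([-0.3634, -0.0181,  0.5899]), 'wrist_torque': array([0.0456, 0.0294, 0.0224]), 'grip_force': 0.0, 'finger_gap': 1.0018531008435863}
```

View pics/scene0.png

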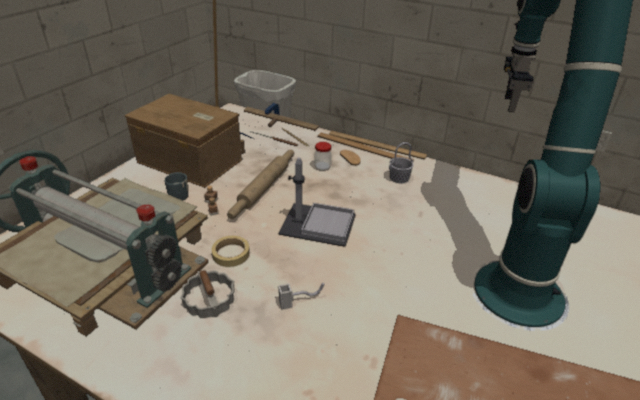

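View pics/top0.png

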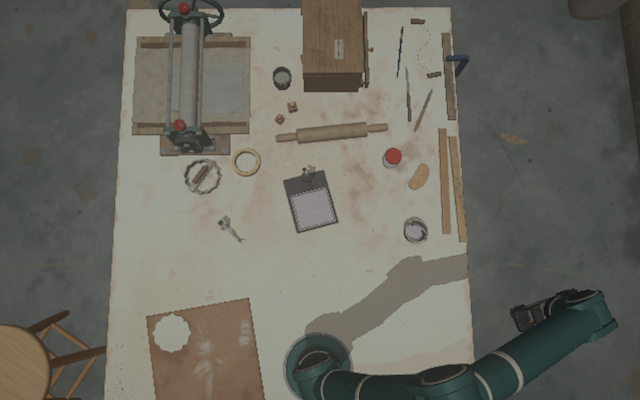

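```bash
python3 - <<'E'
from h import *
np.set_printoptions(precision=4,suppress=True)
ms,mt=bot.camera_model("scene"),bot.camera_model("top")
P=dict(stand=((221.1,298.6),(189.5,306.1)),post_top=((159.4,298.9),(172.5,307)),collar=((176.7,295.1),(174.6,305)),bracket=((305.4,285.7),(224.2,225.9)),grip=((290.3,286.2),(223.7,220.5)),bend=((293.6,313.7),(239.2,237.2)),tip=((285.1,324),(243.7,240.5)),basket=((180.8,400.2),(237.4,412)),hgrip=((151.2,400.4),(226.3,417.2)),htop=((143.1,402.6),(227.6,422.6)),tape=((253,230.1),(159.4,247.8)),jar=((167.5,319.5),(162.8,389.4)),cut=((299.2,209.9),(178.3,203.7)))
for k,(a,b) in P.items():
    X=tri([px2ray(ms,a),px2ray(mt,b)]); print(k,X,np.round(np.array(proj(ms,X))-a,1))
print(mt["R"])
E
```

```text
stand [ 0.6081  0.0334 -0.0002] [0.5 2.4]
post_top [0.6155 0.0289 0.2067] [0.1 0.4]
collar [0.6225 0.0355 0.1523] [0.2 0.8]
bracket [ 0.4843  0.3125 -0.0162] [0.1 0.3]
grip [0.4771 0.3205 0.0476] [-0.  -0.1]
bend [0.4299 0.269  0.013 ] [0.2 0.9]
tip [0.4114 0.254  0.0383] [0.1 0.6]
basket [ 0.4349 -0.3345 -0.0109] [0.3 1.5]
hgrip [ 0.4538 -0.3311  0.1009] [-0.1 -0.4]
htop [ 0.4498 -0.3418  0.126 ] [0.1 0.7]
tape [ 0.7129  0.2365 -0.0102] [-0.2 -0.7]
jar [ 0.7037 -0.2651 -0.0079] [0.4 2. ]
cut [ 0.6481  0.3931 -0.0077] [0.1 0.6]
[[-0.0115 -0.9999  0.0075]
 [-0.9828  0.0099 -0.1845]
 [ 0.1844 -0.0095 -0.9828]]
```

Scene view: stand with post at (298,190), bracket lying upright at (285,297) with its hook to the right, basket at (400,170). Top view: post (307,175) with the tray below it, bracket (225,225) with hook toward lower right, basket (415,230). Triangulation is good to about 1 cm; now refine with the wrist camera.

```bash
cat >> h.py <<'E'
from scipy.spatial.transform import Rotation as Ro
def quat(yaw):  # tool z down, tool x at 'yaw' in world
    R=Ro.from_euler('z',yaw)*Ro.from_euler('x',np.pi)
    q=R.as_quat(); return [q[3],q[0],q[1],q[2]]
def camrel():
    s=bot.sense();m=bot.camera_model("wrist");w,x,y,z=s["eef_rot"]
    T=Ro.from_quat([x,y,z,w]).as_matrix();R=np.array(m["R"])
    return T.T@(-R.T@m["t"]-s["tool_pos"]), T.T@R.T, m
E
python3 - <<'E'
from h import *
np.set_printoptions(precision=3,suppress=True)
p,R,m=camrel(); print(p,R,m["fovy"],m["cx"],m["cy"])
for n,(x,y) in dict(basket=(.447,-.335),stand=(.615,.03),br=(.477,.32)).items():
    for yaw in np.radians([-180,-135,-90,-45,0,45,90,135]):
        q=bot.solve_ik([x,y,.36],quat(yaw)); print(n,round(np.degrees(yaw)),q)
E
```

```text
[ 0.081 -0.    -0.146] [[-0.    -0.959 -0.283]
 [ 1.     0.    -0.001]
 [ 0.001 -0.283  0.959]] 63.31395332126714 317.06960436326807 198.82868410611272
basket -180 [ 1.132  0.289 -0.676  1.647  0.188  1.271  1.991]
basket -135 [ 1.508  0.537 -1.307  1.628  0.526  1.387  2.493]
basket -90 [ 0.481  0.208  0.121  1.689 -0.026  1.246 -2.534]
basket -45 [ 0.582  0.212  0.002  1.682 -0.     1.248 -1.773]
basket 0 [ 0.67   0.218 -0.104  1.676  0.024  1.249 -1.009]
basket 45 [ 0.792  0.228 -0.25   1.668  0.059  1.252 -0.255]
basket 90 [ 0.919  0.245 -0.404  1.66   0.101  1.257  0.494]
basket 135 [ 1.025  0.264 -0.537  1.653  0.14   1.263  1.246]
stand -180 [ 0.54   0.475 -0.914  1.501  0.38   1.352  1.167]
stand -135 [ 0.715  0.676 -1.318  1.492  0.654  1.476  1.748]
stand -90 [ 0.715  0.676 -1.318  1.492  0.654  1.476  2.534]
stand -45 [ 0.223  0.357 -0.433  1.522  0.153  1.296 -2.584]
stand 0 [ 0.334  0.385 -0.591  1.514  0.219  1.308 -1.85 ]
stand 45 [ 0.379  0.4   -0.657  1.511  0.248  1.315 -1.088]
stand 90 [ 0.422  0.416 -0.722  1.509  0.279  1.322 -0.326]
stand 135 [ 0.459  0.432 -0.779  1.506  0.308  1.33   0.437]
br -180 [ 0.155  0.461 -1.1    1.596  0.419  1.345  0.573]
br -135 [ 0.246  0.579 -1.31   1.592  0.565  1.412  1.239]
br -90 [ 0.246  0.579 -1.31   1.592  0.565  1.412  2.025]
br -45 [-1.024  0.243  0.459  1.67  -0.113  1.255 -2.898]
br 0 [-0.822  0.237  0.21   1.657 -0.052  1.253 -2.172]
br 45 [ 0.054  0.39  -0.925  1.601  0.32   1.311 -1.703]
br 90 [ 0.18   0.485 -1.15   1.595  0.45   1.358 -1.024]
br 135 [ 0.134  0.443 -1.06   1.597  0.394  1.336 -0.193]
```

```bash
cat > look.py <<'E'
from h import *
import pickle
np.set_printoptions(precision=4,suppress=True)
rec=[]
def look(name,things,x,y,z,yaw):
    bot.reach([x,y,z],quat(yaw)); bot.hold(.25)
    m=bot.camera_model("wrist"); p,d=bot.snapshot("wrist")
    cv2.imwrite(f"pics/{name}.png",p); D={}
    for t in things:
        r=bot.place_of("wrist",t); D[t]=[(r_["at"],r_["score"]) for r_ in r[:2]]
    rec.append(dict(name=name,m=m,d=d,p=p,D=D)); return D
B=["dipping_basket","handle_grip","handle_top"];S=["drip_stand","post_top","collar_top"];H=["hook_bracket","sleeve_grip","hook_bend","hook_tip"]
for things,views in ((B,[("b1",.447,-.335,.34,.8),("b2",.447,-.265,.34,.8)]),(S,[("s1",.60,0,.40,.3),("s2",.53,.04,.40,.3)]),(H,[("h1",.46,.30,.30,.3),("h2",.46,.24,.30,.3)])):
    V=[]
    for v in views:
        D=look(v[0],things,*v[1:]); V.append((rec[-1]["m"],D))
    for t in things:
        print(t,[D[t] for _,D in V])
        try:
            X=tri([px2ray(m,D[t][0][0]) for m,D in V]); print("   ",X,[np.round(np.array(proj(m,X))-D[t][0][0],1) for m,D in V])
        except IndexError: pass
pickle.dump(rec,open("rec.pkl","wb")); s=bot.sense();print(s["clock"],s["force"],s["qpos"])
E
python3 look.py; python3 -c "
import cv2,numpy as np
g=[cv2.imread(f'pics/{n}.png') for n in ['b1','s1','h1','h2']]
g=[cv2.resize(i,(400,250),interpolation=cv2.INTER_AREA) for i in g]
cv2.imwrite('pics/mosaic.png',np.vstack([np.hstack(g[:2]),np.hstack(g[2:])]))"
```

```text
dipping_basket [[([157.2, 317.1], 0.65)], [([190.6, 349.2], 0.71)]]
    [ 0.4503 -0.3318  0.0158] [array([ 0.1, -0.1]), array([-0.1,  0.1])]
handle_grip [[([172.4, 312.7], 0.73)], [([211.3, 353.0], 0.74)]]
    [ 0.4451 -0.3307  0.1063] [array([-0.5,  0.5]), array([ 0.5, -0.5])]
handle_top [[], [([220.1, 358.8], 0.76)]]
drip_stand [[([138.3, 301.0], 0.8)], [([105.9, 339.0], 0.7)]]
    [0.6151 0.0304 0.0036] [array([0.9, 0.7]), array([-0.9, -0.7])]
post_top [[([161.9, 288.0], 0.68)], [([106.9, 350.7], 0.71), ([183.9, 166.0], 0.35)]]
    [0.6147 0.0331 0.2263] [array([0.9, 0.8]), array([-1. , -0.8])]
collar_top [[([150.3, 293.4], 0.71), ([205.2, 133.7], 0.44)], [([103.9, 346.2], 0.72), ([136.7, 143.4], 0.58)]]
    [0.6175 0.0329 0.163 ] [array([0.8, 0.7]), array([-0.9, -0.7])]
hook_bracket [[([148.1, 302.6], 0.86)], [([133.4, 263.5], 0.77)]]
    [ 0.4756  0.3249 -0.0111] [array([-0.7,  0.2]), array([ 0.7, -0.2])]
sleeve_grip [[([149.6, 308.3], 0.75), ([110.7, 546.1], 0.16)], [([137.9, 259.8], 0.63)]]
    [0.4832 0.3176 0.0668] [array([ 2.1, -0.5]), array([-2.2,  0.4])]
hook_bend [[([194.3, 327.2], 0.79)], [([178.9, 289.6], 0.65)]]
    [ 0.4255  0.2726 -0.0006] [array([-1.4,  0.6]), array([ 1.4, -0.6])]
hook_tip [[([212.7, 337.7], 0.61)], [([199.9, 296.4], 0.77)]]
    [0.4116 0.2554 0.0338] [array([ 0.1, -0. ]), array([-0.1,  0. ])]
9.1167 [-0.4288  0.1369  0.1633] [ 0.0081  0.255  -0.6484  1.8188  0.1695  1.1236 -1.9685]
```

View pics/mosaic.png

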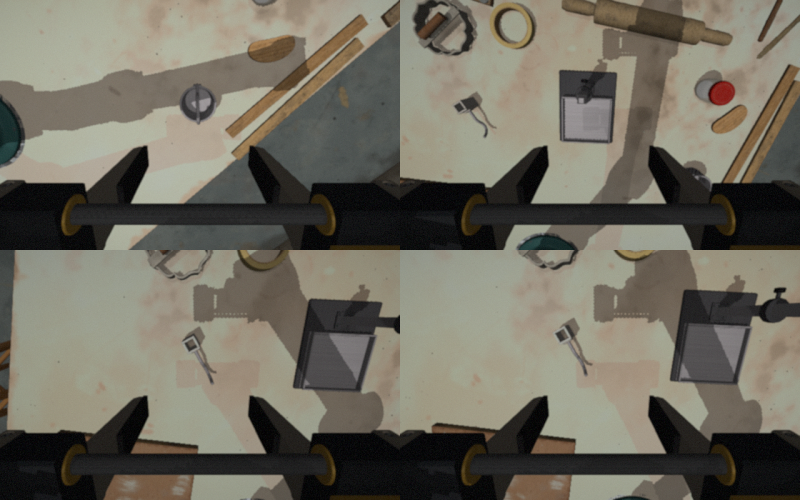

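Mosaic (each half-scale 0.625): basket at (197,103) with its handle seen nearly edge on, running upward; stand with post at about (585,92) and tray below it; bracket at (195,345) and (565,335) with open bore and hook to lower right. Now the yaw and centres from depth clouds.

```bash
cat > cloud.py <<'E'
from h import *
import pickle
np.set_printoptions(precision=4,suppress=True)
def cloud(m,d):
    f=200/np.tan(np.radians(m["fovy"])/2); v,u=np.nonzero(d>0); z=d[v,u]
    C=np.c_[(u-m["cx"])/f*z,(v-m["cy"])/f*z,z]; return (C-np.array(m["t"]))@np.array(m["R"])
def near(P,c,r,lo,hi): return P[(np.hypot(P[:,0]-c[0],P[:,1]-c[1])<r)&(P[:,2]>lo)&(P[:,2]<hi)]
def rect(Q):
    (c,s,a)=cv2.minAreaRect((Q[:,:2]*1000).astype(np.float32)); return np.array(c)/1000,s,a
def pca(Q):
    c=Q[:,:2].mean(0);w,V=np.linalg.eigh(np.cov((Q[:,:2]-c).T)); return c,np.degrees(np.arctan2(V[1,1],V[0,1]))%180,np.sqrt(w)
if __name__=="__main__":
  for r in pickle.load(open("rec.pkl","rb")):
    P=cloud(r["m"],r["d"]); n=r["name"]; print(n)
    if n[0]=="b":
        Q=near(P,(.447,-.333),.06,.085,.2); print(" handle",len(Q),pca(Q),np.percentile(Q[:,2],[50,95,100]))
        Q=near(P,(.447,-.333),.06,.05,.066); print(" rim",len(Q),rect(Q))
    if n[0]=="s":
        Q=near(P,(.615,.033),.03,.19,.25); print(" post",len(Q),np.median(Q,0),np.percentile(Q[:,2],[50,95]))
        Q=near(P,(.615,.033),.03,.145,.17); print(" collar",len(Q),np.median(Q,0) if len(Q) else 0)
    if n[0] in "sh":
        Q=near(P,(.56,.015),.14,.007,.04)
        l=Q
        print(" base",len(Q),rect(Q))
        Q=near(P,(.54,.01),.11,.024,.036); print(" tray rim",len(Q),rect(Q))
    if n[0]=="h":
        Q=near(P,(.479,.32),.03,.045,.062); print(" sleeve",len(Q),rect(Q),np.median(Q[:,2]))
        Q=near(P,(.435,.275),.042,.008,.06); print(" hook",len(Q),pca(Q))
E
python3 cloud.py
```

```text
b1
 handle 265 (array([ 0.4499, -0.3315]), np.float64(48.20472393450987), array([0.0017, 0.0159])) [0.1326 0.1371 0.1378]
 rim 753 (array([ 0.4462, -0.3353]), (78.3446044921875, 78.50536346435547), 75.90763854980469)
b2
 handle 292 (array([ 0.4496, -0.3307]), np.float64(47.63113062807548), array([0.0017, 0.0172])) [0.1312 0.1365 0.138 ]
 rim 686 (array([ 0.446 , -0.3352]), (78.62669372558594, 78.13834381103516), 0.2696860730648041)
s1
 post 260 [0.6185 0.0328 0.2093] [0.2093 0.2168]
 collar 392 [0.6248 0.0352 0.155 ]
 base 9359 (array([0.5607, 0.0186]), (194.27146911621094, 149.5288848876953), 14.44685173034668)
 tray rim 768 (array([0.5474, 0.0152]), (158.0121612548828, 130.10601806640625), 14.57547664642334)
s2
 post 271 [0.6154 0.0342 0.2104] [0.2104 0.217 ]
 collar 455 [0.6202 0.0385 0.155 ]
 base 10195 (array([0.5609, 0.0188]), (193.52197265625, 149.57785034179688), 14.606282234191895)
 tray rim 856 (array([0.5314, 0.011 ]), (125.08271026611328, 130.07090759277344), 14.464616775512695)
h1
 base 15843 (array([0.5603, 0.0193]), (194.05145263671875, 150.4318084716797), 14.642971992492676)
 tray rim 1708 (array([0.5467, 0.0153]), (157.74188232421875, 131.393798828125), 14.5724458694458)
 sleeve 307 (array([0.4808, 0.3205]), (26.920799255371094, 27.048906326293945), 45.20785903930664) 0.05487689361519605
 hook 292 (array([0.4385, 0.2771]), np.float64(45.53592137671563), array([0.002 , 0.0217]))
h2
 base 16084 (array([0.5605, 0.0194]), (193.59800720214844, 150.1558380126953), 14.630819320678711)
 tray rim 1647 (array([0.5469, 0.0156]), (158.11349487304688, 131.1973876953125), 14.375800132751465)
 sleeve 329 (array([0.4808, 0.3203]), (26.998178482055664, 27.561710357666016), 44.924346923828125) 0.0549573382898132
 hook 304 (array([0.4395, 0.2776]), np.float64(45.614366837905), array([0.0019, 0.0217]))
```

Depth agrees closely between views and with the given sizes (heights 54.9, 137, 155, 217 mm). Grasp the bracket and move it over the post, then check the wrist view before lowering.

```bash
cat > g1.py <<'E'
from cloud import *
SY=np.radians(14.53);post=np.array([.616,.0332])
b=np.array([.4808,.3204]);by=np.radians(45.1)
def st(t=""):
    s=bot.sense();print(t,round(s["clock"],2),s["tool_pos"],"F",s["force"],"gap",round(s["finger_gap"],3),"gf",round(s["grip_force"],1))
    return s
if __name__=="__main__":
    bot.reach([*b,.13],quat(by))
    bot.servo_line([*b,.046],.08); st("down")
    bot.set_gripper(0.0,25); st("grip")
    bot.servo_line([*b,.31],.15); st("lift")
    bot.reach([*post,.31],quat(SY)); bot.hold(.4); st("over")
    m=bot.camera_model("wrist"); p,d=bot.snapshot("wrist"); cv2.imwrite("pics/over.png",p)
    pickle.dump((m,d),open("over.pkl","wb"))
    P=cloud(m,d)
    Q=near(P,post,.03,.30,.335); print("sleeve",len(Q),rect(Q) if len(Q) else 0,np.percentile(Q[:,2],[5,50,95]) if len(Q) else 0)
    Q=near(P,post,.03,.19,.225); print("post",len(Q),np.median(Q,0) if len(Q) else 0)
E
python3 g1.py
```

```text
down 11.1 [0.4811 0.3207 0.0465] F [-0.0871 -0.0801 -0.0886] gap 1.001 gf 0.0
grip 12.09 [0.4807 0.3205 0.046 ] F [-1.0301  0.2753  0.8049] gap 0.293 gf 25.0
lift 14.0 [0.4805 0.3201 0.3092] F [-0.5178  0.3533 -1.8697] gap 0.296 gf 25.0
over 15.61 [0.6159 0.0338 0.3101] F [ 1.1602  1.1669 -1.9654] gap 0.294 gf 25.0
sleeve 5458 (array([0.6159, 0.0332]), (28.17091941833496, 56.37177658081055), 14.959268569946289) [0.3025 0.3185 0.3324]
post 444 [0.6199 0.0341 0.2086]
```

View pics/over.png

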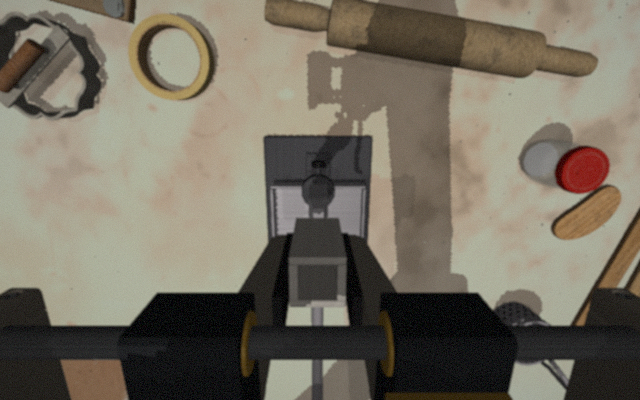

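The sleeve is held squarely at (318,270), hook away from the camera over the tray; post top at (319,165) lies in line. Quick numeric check of x/y offsets, then lower in steps.

```bash
cat > g2.py <<'E'
from g1 import *
m,d=pickle.load(open("over.pkl","rb"));P=cloud(m,d)
c,s=np.cos(SY),np.sin(SY);L=P.copy();L[:,:2]=(P[:,:2]-post)@np.array([[c,-s],[s,c]])
def rng(Q,t): print(t,len(Q),"x",np.percentile(Q[:,0],[1,50,99])*1e3,"y",np.percentile(Q[:,1],[1,50,99])*1e3,"z",np.median(Q[:,2]))
A=L[(abs(L[:,0])<.03)&(abs(L[:,1])<.03)]
rng(A[(A[:,2]>.2145)&(A[:,2]<.222)],"post top"); rng(A[(A[:,2]>.19)&(A[:,2]<.2)],"post shaft");rng(A[(A[:,2]>.1535)&(A[:,2]<.157)],"collar")
T=A[(A[:,2]>.3165)&(A[:,2]<.323)];rng(T,"sleeve top");F=A[(A[:,2]>.27)&(A[:,2]<.310)&(abs(A[:,1])<.0115)&(A[:,0]>.0)];rng(F,"sleeve front")
g=cv2.fitLine((F[:,:2]*1e3).astype(np.float32),cv2.DIST_L2,0,.01,.01).ravel();print("front-face normal yaw err",np.degrees(np.arctan2(-g[0],g[1])))
E
python3 g2.py
```

```text
post top 112 x [-3.6698  0.4399  4.1252] y [-4.5264  0.1687  4.0814] z 0.21608887620376271
post shaft 66 x [7.0931 7.3529 7.7349] y [-7.4272  0.1427  7.706 ] z 0.1945668354522914
collar 481 x [-10.9378   7.3357  28.2769] y [-15.282    0.0681  15.3784] z 0.15516881262243654
sleeve top 2113 x [-13.3888   6.5249  13.3813] y [-25.9861   0.3942  27.2887] z 0.3191911402495985
sleeve front 1206 x [12.4141 13.1581 13.6975] y [-11.2059  -0.1509  11.2503] z 0.2933934890579575
front-face normal yaw err -0.2121978
```

```bash
cat > g3.py <<'E'
from g1 import *
F0=bot.sense()["force"]
for z in [.27,.25,.235,.220,.210,.204,.2015]:
    bot.servo_line([*post,z],.05); s=st(z)
    if np.linalg.norm(s["force"]-F0)>15: print("STOP");break
else:
    bot.set_gripper(.6); bot.hold(.3); st("open")
    p,d=bot.snapshot("wrist"); cv2.imwrite("pics/seat.png",p); m=bot.camera_model("wrist")
    P=cloud(m,d); Q=near(P,post,.012,.20,.213);print("sleeve top z",len(Q),np.percentile(Q[:,2],[50,95]) if len(Q) else 0)
E
python3 g3.py
```

```text
0.27 16.61 [0.6163 0.0333 0.2704] F [ 0.4504  0.2459 -2.199 ] gap 0.295 gf 25.0
0.25 17.16 [0.6159 0.0332 0.2497] F [-0.2728 -0.6351 -0.5627] gap 0.293 gf 25.0
0.235 17.61 [0.6159 0.0332 0.2346] F [ 0.5472  0.2642 -2.0582] gap 0.296 gf 25.0
0.22 18.06 [0.6159 0.0332 0.2196] F [ 0.6557  0.6982 -2.4393] gap 0.291 gf 25.0
0.21 18.41 [0.6158 0.0332 0.2095] F [-0.2933  0.4532 -1.4379] gap 0.292 gf 25.0
0.204 18.68 [0.6158 0.0331 0.2036] F [ 0.1401  0.5568 -2.371 ] gap 0.293 gf 25.0
0.2015 18.93 [0.6159 0.0332 0.2014] F [ 0.3972  0.4145 -1.9789] gap 0.291 gf 25.0
open 19.81 [0.616  0.0332 0.2015] F [-0.3885  0.986  -0.4662] gap 0.599 gf 0.0
sleeve top z 1108 [0.2096 0.212 ]
```

```bash
cat > g4.py <<'E'
from g1 import *
bot.servo_line([*post,.36],.15); bot.hold(.2)
m=bot.camera_model("wrist"); p,d=bot.snapshot("wrist"); cv2.imwrite("pics/seated.png",p)
P=cloud(m,d);c,s=np.cos(SY),np.sin(SY);L=P.copy();L[:,:2]=(P[:,:2]-post)@np.array([[c,-s],[s,c]])
A=L[(abs(L[:,0])<.02)&(abs(L[:,1])<.02)&(L[:,2]>.206)&(L[:,2]<.213)];print("sleeve top",len(A),np.percentile(A,[1,50,99],axis=0)*1e3)
H=L[(L[:,0]<-.02)&(L[:,0]>-.11)&(abs(L[:,1])<.02)&(L[:,2]>.16)&(L[:,2]<.212)]
print("hook n",len(H))
for lo in np.arange(-.1,-.02,.01):
    Q=H[(H[:,0]>=lo)&(H[:,0]<lo+.01)]
    if len(Q): print(round(lo+.005,3),len(Q),"ymed",np.median(Q[:,1])*1e3,"ztop",np.percentile(Q[:,2],95)*1e3)
st()
E
python3 g4.py
```

```text
sleeve top 546 [[-13.6728 -13.5204 206.21  ]
 [  2.1882  -0.4252 209.9931]
 [ 13.4541  12.8365 212.766 ]]
hook n 422
-0.095 22 ymed 0.019047368615332006 ztop 202.7310072184339
-0.085 107 ymed 0.5415899630164606 ztop 200.57998348705416
-0.075 64 ymed -0.5267939965968903 ztop 180.4860940041248
-0.065 45 ymed 0.5732125301404146 ztop 176.47122503712194
-0.055 34 ymed 0.02978124955020108 ztop 185.41786844492592
-0.045 45 ymed -0.48631526184141616 ztop 188.54540942899263
-0.035 56 ymed 0.5518991591005812 ztop 189.52560492347735
-0.025 49 ymed -0.4703848770145608 ztop 189.37649946224445
 21.32 [0.6158 0.0331 0.3593] F [ 0.3354 -0.7103  0.034 ] gap 0.601 gf 0.0
```

View pics/seated.png

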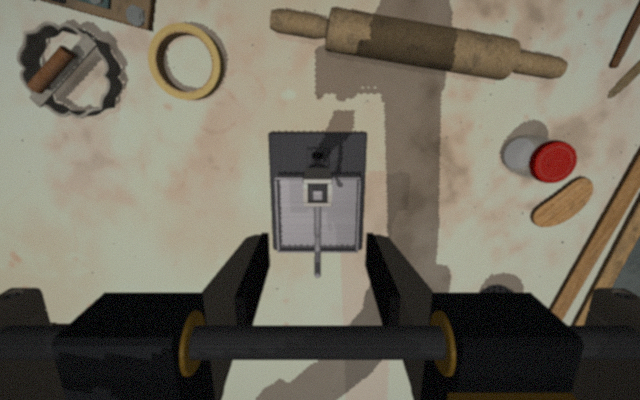

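Seated: sleeve top at 210 mm with post through its bore (318,193), hook straight down the image over the tray, tip (318,275); hook tip 202.7 mm. Now the basket: grasp, check pose in hand.

```bash
cat > g5.py <<'E'
from g1 import *
k=np.array([.4461,-.3352]);ky=np.radians(137.9);ty=SY+np.pi
ex=np.array([np.cos(SY),np.sin(SY)])
if __name__=="__main__":
    bot.set_gripper(1.0)
    bot.reach([*k,.24],quat(ky))
    bot.servo_line([*k,.106],.1); st("down")
    bot.set_gripper(0.0,20); st("grip")
    bot.servo_line([*k,.23],.12); st("lift")
    a=post-.150*ex
    bot.reach([*a,.23],quat(ty)); bot.hold(.5); st("approach")
    m=bot.camera_model("wrist"); p,d=bot.snapshot("wrist"); cv2.imwrite("pics/bask.png",p)
    s,_=bot.snapshot("scene"); x,y=300,190
    cv2.imwrite("pics/bask_scene.png",np.vstack([cv2.resize(s[100:260,220:460],(480,320),interpolation=cv2.INTER_CUBIC),cv2.resize(p,(480,280))]))
    P=cloud(m,d);Q=near(P,a,.05,.21,.30); 
    c,s_=np.cos(SY),np.sin(SY);L=P.copy();L[:,:2]=(P[:,:2]-post)@np.array([[c,-s_],[s_,c]])
    A=L[(abs(L[:,0]+.15)<.012)&(abs(L[:,1])<.02)&(L[:,2]>.23)&(L[:,2]<.29)]
    print("arch",len(A),np.percentile(A,[2,50,98],axis=0)*1e3 if len(A) else 0)
E
python3 g5.py
```

```text
down 25.8 [ 0.4465 -0.3355  0.1066] F [-1.4262 -0.0156  0.013 ] gap 0.999 gf 0.0
grip 26.42 [ 0.4459 -0.3356  0.1061] F [-1.3973 -0.1375  1.4326] gap 0.621 gf 20.2
lift 27.6 [ 0.4456 -0.335   0.2292] F [ 0.3748  0.7543 -2.2175] gap 0.624 gf 20.1
approach 29.36 [ 0.4708 -0.0046  0.23  ] F [ 0.1047 -0.8065 -1.9714] gap 0.623 gf 20.1
arch 1437 [[-153.3317  -19.1438  250.1742]
 [-151.6501    0.0523  258.3321]
 [-148.164    19.2584  261.723 ]]
```

View pics/bask_scene.png

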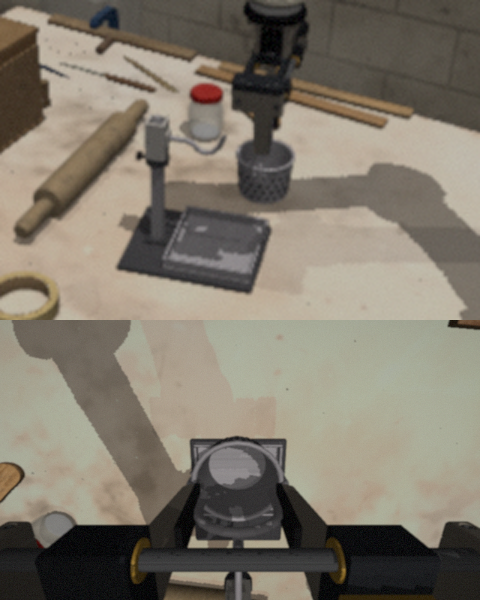

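The bracket is on the post with its hook pointing at the gripped basket (upper half, hook (205,148), basket (265,170)). Arch top at 261.7 mm, as expected. Thread the hook and lower.

```bash
cat > g6.py <<'E'
from g5 import *
F0=bot.sense()["force"]
def go(x,z,v,lim=10):
    bot.servo_line([*(post+x*ex),z],v); s=st((x,z)); return np.linalg.norm(s["force"]-F0)<lim
steps=[(-.150,.191,.1),(-.11,.191,.06),(-.085,.191,.06),(-.068,.191,.05),(-.068,.165,.05),(-.068,.153,.04),(-.068,.1495,.03),(-.068,.148,.02)]
for s in steps:
    if not go(*s): print("STOP");break
im,_=bot.snapshot("scene"); cv2.imwrite("pics/hang.png",cv2.resize(im[130:250,240:400],(640,480),interpolation=cv2.INTER_CUBIC))
E
python3 g6.py
```

```text
(-0.15, 0.191) 30.0 [ 0.4709 -0.0041  0.1909] F [ 1.011   0.8025 -1.4825] gap 0.623 gf 20.1
(-0.11, 0.191) 30.82 [0.5092 0.0057 0.1908] F [ 0.3677 -0.5378 -2.5069] gap 0.624 gf 20.1
(-0.085, 0.191) 31.38 [0.5337 0.0122 0.1908] F [ 0.8472 -0.1798 -1.951 ] gap 0.627 gf 20.1
(-0.068, 0.191) 31.88 [0.5502 0.0164 0.1909] F [ 0.1519  0.9903 -1.3556] gap 0.621 gf 20.1
(-0.068, 0.165) 32.54 [0.5502 0.0163 0.165 ] F [ 0.5192  0.692  -1.4359] gap 0.624 gf 20.1
(-0.068, 0.153) 32.99 [0.55   0.0162 0.1528] F [ 1.2403 -1.2569 -2.0321] gap 0.625 gf 20.1
(-0.068, 0.1495) 33.26 [0.5501 0.0161 0.1494] F [-0.3414  0.2794 -0.9157] gap 0.625 gf 20.1
(-0.068, 0.148) 33.51 [0.5502 0.0161 0.148 ] F [-0.0217 -0.1474 -1.8391] gap 0.623 gf 20.1
```

View pics/hang.png

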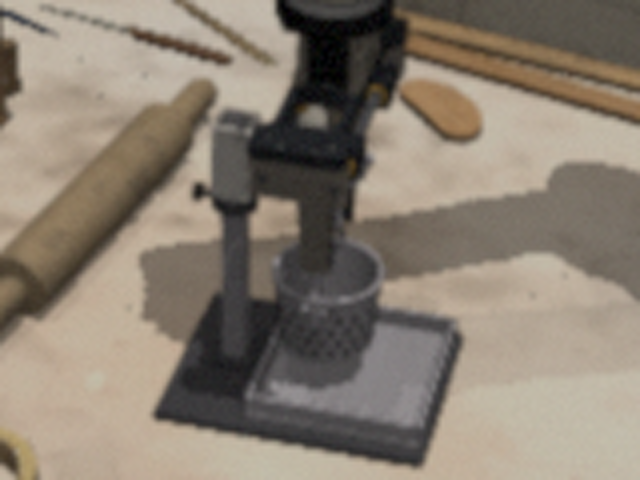

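The basket is over the tray with the hook behind the fingers; lower by mm until the weight transfers, averaging force.

```bash
cat > g7.py <<'E'
from g5 import *
def fz():
    v=[]
    for _ in range(8): bot.hold(.03); v.append(bot.sense()["force"])
    return np.mean(v,0)
f0=fz();print(f0)
for z in [.147,.1462,.1455]:
    bot.servo_line([*(post-.068*ex),z],.02); f=fz(); print(z,f)
    if f[2]-f0[2]>1.2 or f[2]>-.5: break
bot.set_gripper(.75); bot.hold(.3); st("open")
bot.set_gripper(.9); bot.servo_line([*(post-.068*ex),.30],.06); st("up")
bot.reach([*(post-.16*ex),.40],quat(ty));bot.hold(.3)
im,d=bot.snapshot("scene"); cv2.imwrite("pics/done.png",cv2.resize(im[130:250,240:400],(640,480),interpolation=cv2.INTER_CUBIC))
m=bot.camera_model("wrist");p,d=bot.snapshot("wrist");P=cloud(m,d);c,s_=np.cos(SY),np.sin(SY);L=P.copy();L[:,:2]=(P[:,:2]-post)@np.array([[c,-s_],[s_,c]])
A=L[(abs(L[:,0]+.068)<.045)&(abs(L[:,1])<.045)]
for n,lo,hi in (("arch",.172,.185),("rim",.085,.108)):
    Q=A[(A[:,2]>lo)&(A[:,2]<hi)];print(n,len(Q),np.percentile(Q,[2,50,98],axis=0)*1e3 if len(Q) else 0)
Q=L[(abs(L[:,0])<.014)&(abs(L[:,1])<.014)&(L[:,2]>.2)&(L[:,2]<.2125)];print("sleeve top",np.median(Q,0)*1e3)
st()
E
python3 g7.py
```

```text
[-0.5351 -0.2557 -1.3117]
0.147 [-0.0685  0.1243 -0.0651]
open 35.02 [0.5502 0.0161 0.147 ] F [0.6357 0.7361 0.3971] gap 0.746 gf 0.0
up 38.12 [0.5501 0.0161 0.2998] F [0.5094 0.3664 0.927 ] gap 0.901 gf 0.0
arch 244 [[-82.5689 -15.1333 172.2344]
 [-68.3175   1.1033 176.4419]
 [-49.1877  17.3474 184.3446]]
rim 498 [[-105.485   -39.5445   85.8466]
 [ -74.8403    1.9743  100.0034]
 [ -33.538    41.8108  105.4061]]
sleeve top [ -2.4799  -0.1166 210.4717]
 39.12 [ 0.4612 -0.0066  0.3996] F [ 0.0948 -0.3581  0.8836] gap 0.899 gf 0.0
```

View pics/done.png

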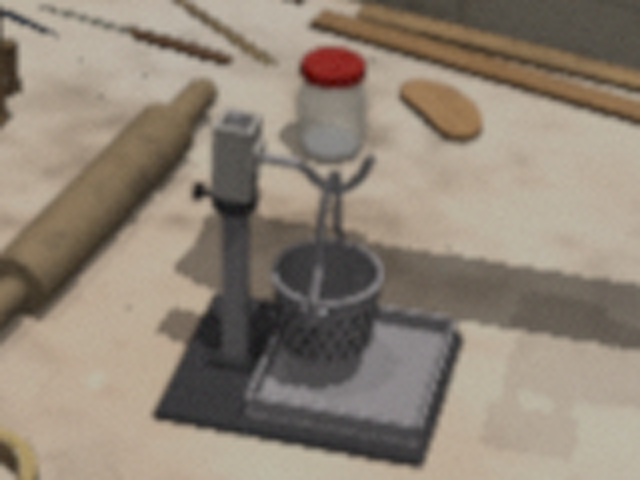

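The basket hangs by its handle in the bend (335,183), clear above the tray; the sleeve is on the collar (235,205). Confirm that it is at rest and hand in.

```bash
python3 - <<'E'
from g5 import *
bot.hold(4)
I=[]
for _ in range(5): I.append(bot.snapshot("wrist")[1].astype(float)); bot.hold(.25)
P=bot.camera_model("wrist");r,c=map(int,proj(P,[*(post-.068*ex),.101]));print(r,c)
for i in I[1:]: print(np.median(abs(i-I[0])[r-30:r+30,c-40:c+40]),np.mean(abs(i-I[0])[r-30:r+30,c-40:c+40]))
st(); print(bot.hand_in())
E
```

```text
224 316
0.0009105801582336426 0.005050758831202984
0.0009195804595947266 0.0055339473734299345
0.0008985996246337891 0.005399152562022209
0.0009332001209259033 0.004981961268931627
 44.62 [ 0.4611 -0.0069  0.4   ] F [-0.0639 -0.7435 -0.3516] gap 0.898 gf 0.0
the job is handed in; nothing more can be done
None
```

The bracket sits fully down on the post's collar with its hook over the tray, and the basket hangs freely and at rest in the hook above the tray; I never touched the tape, jar or cutter, and handed in at 44.6 s.

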